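# Present the last footstool leg over its mortise

### The job

The upside-down footstool still lacks its fourth leg: take the slotted leg out of the leg stand, carry it over the drawer front that stands on edge, and stop with its tenon hovering about 1 cm above the empty mortise, upright and centred, square to the mortise, with its slot facing the slot of the fitted leg at the same end of the seat. Do not insert it or let go: finish still holding it there, steady, so that I can brush glue into the mortise. The leg and the robot must not touch the footstool or the drawer front, and leave everything else where it is.

Things in the scene. Friction and masses are not known exactly. Their poses are not given: they have to be found in the camera images.
- leg: the slotted leg: loose, pale wood, tenon down in either hole of the stand, yaw -1.6 to 1.6 rad. Tenon 12 (x) x 22 (y) x 22 mm high, above it a square shaft 36 x 36 x 120 mm; 142 mm high, about 0.12 kg. Origin: centre of the tenon's lower end, z up. The shaft's top 45 mm has a slot 12 wide, 14 deep, open at the top and on the +y side. Its two x sides are flat, full-length
- slot (a point): point on the leg at the slot's open side: on the +y face of the shaft, midway across, 22.5 mm below the leg's top (119.5 mm above its origin, 18 mm from its axis); same axes as the leg
- blank_leg: a leg of the same size and wood with no slot, in the other hole of the stand (hole centres 110 mm apart); leave it. Origin as for the leg
- stand: leg stand, fixed: plywood block 220 (x) x 85 (y) x 30 mm high with two round 28 mm holes, on its x centre line 55 mm either side of its centre. The tenons hang loosely in the holes and the legs' shoulders rest on its top: lift a leg straight up 22 mm or more to get it out. Origin: centre of its underside
- stool: upside-down footstool, fixed: seat slab 240 (x) x 190 (y) x 28 mm, z up, origin at the centre of its underside. Three fitted legs (36 mm square, tops 148 mm above the bench) stand at x,y = (80,60), (-80,60), (-80,-60) mm; a rail joins the two at -x. The leg at (80,60) has its slot facing -y, towards the empty mortise
- mortise (a point): centre of the mouth of the empty mortise, on the upper face of the seat slab, 28 mm above the bench, at (80,-60) mm of the stool; axes as the stool's. The hole is 15 mm (x) by 25 mm (y), 22 mm deep. The new leg's slot has to face +y of this frame, that is, leg y along mortise y
- drawer_front: dark wooden drawer front standing on edge between the leg stand and the footstool, fixed: 420 (x) x 22 (y) x 100 mm high, with four low feet (50 mm high) that reach 33 mm either side of its middle plane. Origin: centre of its underside
- plane: hand plane, 240 mm long, 90 mm high, beyond the footstool; bystander. Origin: centre of its underside
- tape: tape measure, 65 x 32 x 60 mm; bystander. Origin: centre of its underside
- glue: glue bottle, 56 mm wide, 150 mm high; bystander. Origin: centre of its underside
- mallet: wooden mallet lying flat, 250 mm long, head 75 mm high; bystander. Origin: under its handle
- chisel: chisel, 250 mm long, lying between the leg stand and the drawer front; bystander. Origin: about the middle of its underside
- offcut: dark off-cut of wood 45 x 35 x 22 mm lying on the seat slab amid the fitted legs; bystander. Origin: centre of its underside

How it is judged:
By the outcome, as a careful person would: the job done as asked, in the order asked, and still so for the second after the job is handed in, while the arm keeps its last pose, push and grip.
It also fails if it takes over 51 s, if anything falls off the work surface, if the arm or the gripper's body presses on something with over 40 N, if the wrist force passes 120 N, or if a joint passes its speed limit or range.

### The arm

A 6-joint arm with a two-finger parallel gripper is mounted at the origin on the work surface. World frame = base frame: x ahead of the robot, y to its left, z up, the work surface at z = 0. Lengths are in mm, angles in rad, forces in N, time in s.
With the tool pointing down it reaches from about 325 to 900 mm from the base axis. Payload 6.1 kg.
Tool frame: the origin (TCP) lies at the very end of the fingers, on their centre line; the grasp point (between the pads) lies 19 mm behind it (manip.grip_point_offset is the distance from the TCP to the grasp point, in mm); z points along the fingers, y is the direction in which the jaws open and shut (so a half turn about z gives the same grasp; the last joint's range is limited). The gripper opens to 85 mm and grips with 20 to 120 N. Pads are 22 mm wide; open, the fingers measure 114 mm over their backs; the gripper's body (76 mm by 85 mm) begins 54 mm behind the grasp point. The pads swing forward as they close: fully open they stand 13 mm farther back than shut.
Start: joints at [-1.423, 0.22, 1.526, -0, 1.395, -0.126], TCP at [168.988, -601.713, 231.3] pointing down, gripper open.
Joint ranges: [-2.98, 2.98], [-0.91, 2.08], [0.09, 2.57], [-1.24, 4.39], [0.2, 2.65], [-2.68, 2.68]. Speed limits (rad/s): [2.57, 2.57, 3.01, 3.14, 3.14, 3.14].

### API

Orientations are given as a rotation vector (axis times angle).
In Python, from rig import readout, imaging, workorder, look_for, regions_of, manip gives the robot as it stands.
- The arm moves only by the tool jog_arm, never from a script. Its argument "rows" is a list of rows, each an object with "gripper": the closure in counts, from 0 (fully open) to 255 (shut); "travel": the shift along the world's x, y, z scaled (see below), a list of three; "rot": the turn, a rotation vector about the world's x, y, z scaled (see below), a list of three. In form: [{"gripper": gripper, "travel": [dx, dy, dz], "rot": [ax, ay, az]}, ...]. A call has 1 to 12 rows; each row shifts and turns the pose as measured when the row begins; what a row does not reach is not made up. The controller multiplies each number of a shift by 0.3 m and each number of a turn by 2 pi rad. A row lasts 1/10 s, in which the tool goes at most 50 mm and 8.59 degrees, less where a joint would pass 70% of its speed; a pose out of reach is approached as far as the arm can. A call with a number of a shift or a turn outside -1 to 1 is refused whole. A call with a gripper value outside its range is refused whole. The fingers move at their own pace and stop on an object; the grip force is fixed at half the most. Time passes only in rows, so rows that do not move let the fingers close. It gives the time, the measured TCP pose, the force and the opening at its end, in the units of the state.
- readout.sense(): the state, without advancing time (a new reading comes with each control period).
- imaging.capture(name): name is "side" or "top"; returns (picture, depth): 400x640x3 uint8, red, green, blue; 400x640 float32, mm along the optical axis (not along the pixel's ray), 0 where there is no reading.
- imaging.camera_params(name): a dict with "K" (3x3 intrinsics, pixels), "dist" ([k1, k2, p1, p2, k3] as OpenCV has them; the pictures are not rectified), "R" (3x3) and "t" (3): a world point X has camera coordinates R X + t. Camera axes: x right, y down, z forward; pixel columns grow to the right and rows downward; lengths in mm; the calibration is good to about 2 mm. A picture is of the moment at which its call begins. camera_params takes no time and is no camera call.
- workorder.job_done(): hands the job in, once; it reports no verdict.
Trained networks look in the newest picture that a camera, given by its name, has taken for a name from the list of things; names that differ only in an ending like _2 or _b are one class to them, and where a whole thing is asked for, a point or a joint stands for the part that bears it (a point fixed in the world has none). Each returns a list of dicts, best first, with "score" (0 to 1); they miss things now and then, are a little off and sometimes report something else, mostly with a low value. They report only what shows in the picture. A call takes as long as a camera call.
- look_for(query, camera): "uv" ([column, row] in pixels, amid what is visible of it).
- regions_of(query, camera): "pixels" (400x640 bool, what is visible of it) and "uv" ([column, row] in pixels, amid what is visible of it).
The state is a dict: "time": time; "joints": joint angles; "qvel": joint speeds; "effort": joint torques, N m; "eef_pos": TCP position; "tcp_rot": TCP orientation; "ft_force": force on the tool from outside, world axes, zero at the start; "moment": the same for the moment, N m; "finger_gap": opening from 0.0 (shut) to 1.0 (fully open).
Only numpy, scipy, OpenCV 4.12 (cv2) and the standard library are available. Lean on these libraries where they do the work, as an engineer would, in place of code of your own. Each camera call takes 0.05 s, during which the arm holds its last target. There are 200 camera calls.

## Working session

There is one attempt and no reset: what is moved stays moved. The work goes in short steps, Python scripts to look and compute and a tool call to move; the robot and the scene stay as the last step left them, time stands still between calls to the robot, and variables do not carry over. Pictures are saved under pics/ and viewed, about 8 in all and at most 12, crops included, and the job is handed in when it is done.

Besides the shell and the picture viewer there is one more tool, called after "Request:" by a JSON object that holds its "method" and its "body", one argument or row to a line. jog_arm: Moves the arm, as the interface text tells. Its arguments: {"type":"object","properties":{"rows":{"type":"array","items":{"type":"object","properties":{"gripper":{"type":"number"},"travel":{"type":"array","items":{"type":"number","minimum":-1,"maximum":1}},"rot":{"type":"array","items":{"type":"number","minimum":-1,"maximum":1}}}}}},"required":["rows"]}

```bash
ls; mkdir -p pics; python3 - <<'E'
from rig import readout, imaging, workorder, look_for, regions_of, manip
import cv2, numpy as np
print(readout.sense()); print(manip.grip_point_offset)
for c in ("side","top"):
    p,d=imaging.capture(c); cv2.imwrite(f"pics/{c}0.png",p[:,:,::-1]); np.savez(f"{c}0.npz",p=p,d=d)
    q=imaging.camera_params(c); print(c,q)
    for n in ("leg","slot","blank_leg","mortise","stand","stool","drawer_front"):
        try: print(n,[(np.round(r["uv"]),round(r["score"],2)) for r in look_for(n,c)][:3])
        except Exception as e: print(n,e)
E
```

```text
pics
{'time': 0.0, 'joints': array([-1.42310634e+00,  2.21233325e-01,  1.52762830e+00, -1.88473526e-05,
        1.39473010e+00, -1.26081713e-01]), 'qvel': array([ 0.00014743, -0.00194634, -0.00053397, -0.00042817, -0.00098546,
       -0.00023191]), 'effort': array([-1.78066199e-03, -4.96906078e+01, -3.89397168e+01, -1.60309874e-04,
        1.10630470e-02, -2.36825787e-05]), 'eef_pos': array([ 168.88659989, -601.10117133,  230.1857077 ]), 'tcp_rot': array([-3.11022465e+00, -4.28430253e-01,  6.30264921e-05]), 'ft_force': array([-0.29420517,  0.05693428,  0.58826999]), 'moment': array([ 0.02863032, -0.02969071, -0.00354882]), 'finger_gap': 1.002015990943272}
18.700000000000003
side {'K': array([[458.68386954,   0.        , 316.44934349],
       [  0.        , 458.68386954, 194.49218338],
       [  0.        ,   0.        ,   1.        ]]), 'dist': array([-0.10005013,  0.        ,  0.        ,  0.        ,  0.        ]), 'R': array([[ 0.99165405, -0.12693977, -0.0225507 ],
       [-0.09487288, -0.60003604, -0.79432731],
       [ 0.0873005 ,  0.78983735, -0.60707132]]), 't': array([-586.6
[... 523 characters left out ...]
     , 496.50351127, 198.41570744],
       [  0.        ,   0.        ,   1.        ]]), 'dist': array([-0.01846146,  0.        ,  0.        ,  0.        ,  0.        ]), 'R': array([[-0.00543909, -0.99996934, -0.0056334 ],
       [-0.99793681,  0.00578826, -0.06394234],
       [ 0.06397299,  0.00527398, -0.99793769]]), 't': array([   9.37341165,  606.50395791, 1417.21218991])}
leg [(array([436., 214.]), 0.55), (array([242., 255.]), 0.51)]
slot [(array([436., 216.]), 0.65)]
blank_leg [(array([443., 253.]), 0.68)]
mortise [(array([235., 256.]), 0.57)]
stand [(array([156., 171.]), 0.48), (array([443., 254.]), 0.25)]
stool [(array([231., 258.]), 0.76)]
drawer_front [(array([360., 233.]), 0.73)]
```

```bash
python3 - <<'E'
import cv2,numpy as np
t=cv2.imread("pics/top0.png");s=cv2.imread("pics/side0.png")
cv2.imwrite("pics/t1.png",cv2.resize(t[150:330,160:500],None,fx=2.35,fy=2.35,interpolation=cv2.INTER_CUBIC))
cv2.imwrite("pics/s1.png",cv2.resize(s[110:350,160:480],None,fx=2.4,fy=2.4,interpolation=cv2.INTER_CUBIC))
E
```

```text
(no output)
```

View pics/t1.png

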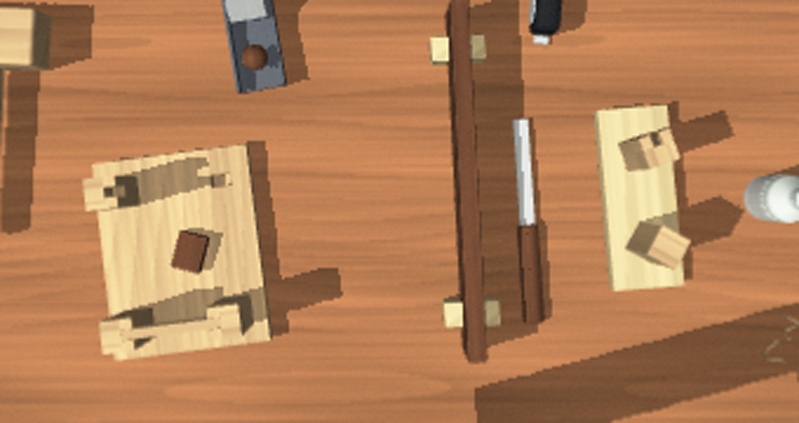

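View pics/s1.png

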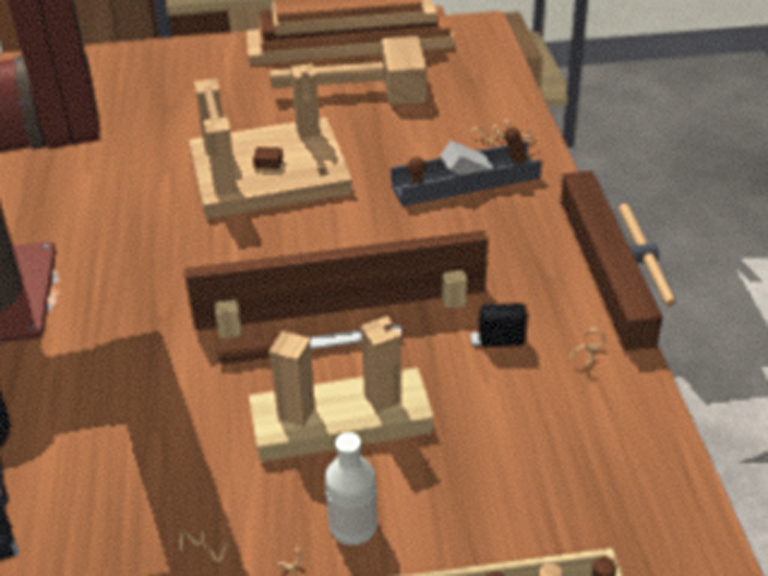

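```bash
cat > h.py <<'E'
import cv2,numpy as np
from rig import imaging
def cam(c):
    q=imaging.camera_params(c); return q["K"],q["dist"],q["R"],q["t"]
def cloud(c,d):
    K,D,R,t=cam(c); h,w=d.shape
    g=np.stack(np.meshgrid(np.arange(w),np.arange(h)),-1).reshape(-1,1,2).astype(np.float64)
    n=cv2.undistortPoints(g,K,D).reshape(h,w,2)
    X=np.dstack([n*d[...,None],d])-t
    X=X@R; X[d==0]=np.nan
    return X
def proj(c,P):
    K,D,R,t=cam(c)
    return cv2.projectPoints(np.asarray(P,float).reshape(-1,1,3),cv2.Rodrigues(R)[0],t,K,D)[0].reshape(-1,2)
def onplane(c,uv,z):
    K,D,R,t=cam(c)
    n=cv2.undistortPoints(np.asarray(uv,float).reshape(-1,1,2),K,D).reshape(-1,2)
    r=np.c_[n,np.ones(len(n))]@R; o=-R.T@t
    return o+r*((z-o[2])/r[:,2])[:,None]
def ortho(c,p,x,y,z,half,s):
    # picture rectified at height z about (x,y); image right=-y, up=+x; s px/mm
    n=int(2*half*s); i=(np.arange(n)+.5)/s-half
    U,V=np.meshgrid(i,i); P=np.stack([x-V,y-U,np.full_like(U,z)],-1)
    m=proj(c,P).reshape(n,n,2).astype(np.float32)
    return cv2.remap(p,m[...,0],m[...,1],cv2.INTER_CUBIC)
E
python3 - <<'E'
from h import *
for c in("top","side"):
    f=np.load(c+"0.npz"); X=cloud(c,f["d"])
    Z=X[...,2]; x=X[...,0];y=X[...,1]
    box=lambda a,b,e,g:(x>a)&(x<b)&(y>e)&(y<g)
    tab=box(450,700,-400,500)&(abs(Z)<12); print(c,"table",np.nanmedian(Z[tab]),np.nanstd(Z[tab]))
    uvs={"top":[(251,227),(436,214),(443,253),(156,171)],"side":[(270,180)]}[c]
    for u,v in uvs: print((u,v),X[v,u].round())
    for nm,lo,hi,b in(("seat",20,36,(350,800,250,600)),("legtops",140,162,(450,750,-350,0)),("stooltops",138,160,(350,800,250,600)),("stand",24,36,(400,800,-400,-50)),("front",92,108,(300,900,0,250))):
        m=box(*b)&(Z>lo)&(Z<hi)
        n,l,st,ce=cv2.connectedComponentsWithStats(m.astype(np.uint8))
        for k in range(1,n):
            if st[k,4]>25:
                pts=X[l==k]; r=cv2.minAreaRect(pts[:,:2].astype(np.float32)); print(nm,st[k,4],np.round(r[0],1),np.round(r[1],1),round(r[2],1),"z",np.median(pts[:,2]).round(1))
f=np.load("top0.npz")["p"][:,:,::-1]
l=onplane("top",[(440,211)],150)[0]; print(l)
s=onplane("top",[(235,257)],28)[0]; print(s)
a=ortho("top",f,l[0],l[1],150,50,4); b=ortho("top",f,s[0],s[1],28,150,400/300)
cv2.imwrite("pics/o.png",np.hstack([a,b]))
E
```

```text
top table -0.7506695397470731 3.377719151012527
(251, 227) [525. 206.   6.]
(436, 214) [ 555. -301.  148.]
(443, 253) [ 453. -317.  148.]
(156, 171) [683. 465.  71.]
seat 49 [694.8 417.6] [23.1 72.9] 68.7 z 25.9
seat 31 [628.6 464.9] [72.9  4.9] 0.0 z 31.7
seat 1873 [456.5 301.2] [205.4 101.9] 0.6 z 27.0
legtops 180 [ 558.2 -311.6] [35.8 37.6] 19.3 z 149.4
legtops 96 [ 461.1 -322. ] [41.7 20.8] 89.4 z 149.6
stooltops 174 [512.2 313.9] [36.  36.3] 6.9 z 147.1
stooltops 167 [361.5 282.3] [22.3 63.1] 3.7 z 146.5
stand 1564 [ 506.  -316.3] [214.4  87.6] 4.4 z 29.5
stand 79 [ 434.6 -180.5] [62.7 20. ] 2.3 z 26.2
side table 1.4998172787180217 3.0016894347944816
(270, 180) [437. 219.  30.]
seat 49 [607.  470.9] [ 19.7 124.4] 89.2 z 32.2
seat 56 [700.  420.1] [24.9 70.4] 77.4 z 26.7
seat 447 [469.1 299.1] [174.9 112. ] 7.0 z 29.7
legtops 147 [ 560.  -308.6] [36.8 40.3] 17.9 z 149.4
legtops 86 [ 461.3 -320.6] [43.9 23. ] 87.1 z 150.2
stooltops 62 [514.2 316.1] [35.9 41.7] 8.5 z 148.4
stooltops 48 [363.9 287.3] [22.3 64.1] 0.7 z 148.9
stand 236 [ 550.9 -107.6] [ 30.1 299.8] 88.1 z 29.9
stand 52 [ 737.8 -216.1] [11.1 62.3] 85.8 z 30.0
stand 29 [ 417.6 -183. ] [17.4 32.6] 89.0 z 25.9
stand 1189 [ 506.6 -312.3] [219.6  93.6] 3.9 z 30.3
front 35 [371.2 160.6] [34.5 14. ] 1.0 z 98.7
[ 563.24007452 -310.99261924  150.        ]
[439.52767482 248.33251101  28.        ]
```

View pics/o.png

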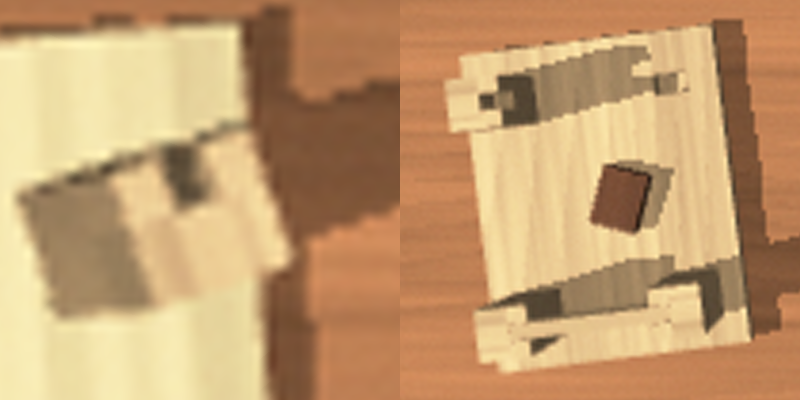

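Request:
{"method": "jog_arm", "body": {
  "rows": [
    {"gripper": 0,"travel": [0.13,0.097,0],"rot": [0,0,0]},
    {"gripper": 0,"travel": [0.13,0.097,0],"rot": [0,0,0]},
    {"gripper": 0,"travel": [0.13,0.097,0],"rot": [0,0,0]},
    {"gripper": 0,"travel": [0.13,0.097,0],"rot": [0,0,0]},
    {"gripper": 0,"travel": [0.13,0.097,0],"rot": [0,0,0]},
    {"gripper": 0,"travel": [0.13,0.097,0],"rot": [0,0,0]},
    {"gripper": 0,"travel": [0.13,0.097,0],"rot": [0,0,0]},
    {"gripper": 0,"travel": [0.13,0.097,0],"rot": [0,0,0]},
    {"gripper": 0,"travel": [0.13,0.097,0],"rot": [0,0,0.0072]},
    {"gripper": 0,"travel": [0.1,0.08,0],"rot": [0,0,0]},
    {"gripper": 0,"travel": [0,0,0],"rot": [0,0,0]}
  ]
}}

```text
time: 1.9
eef_pos: [558.7, -305.1, 232.8]
tcp_rot: [3.099, 0.491, 0.004]
ft_force: [-0.2, -0.7, -0.6]
finger_gap: 0.998
```

Request:
{"method": "jog_arm", "body": {
  "rows": [
    {"gripper": 0,"travel": [0.003,-0.018,0],"rot": [0,0,0]},
    {"gripper": 0,"travel": [0,0,-0.08],"rot": [0,0,0]},
    {"gripper": 0,"travel": [0,0,-0.08],"rot": [0,0,0]},
    {"gripper": 0,"travel": [0,0,0],"rot": [0,0,0]}
  ]
}}

```text
time: 2.3
eef_pos: [559.0, -313.3, 184.9]
tcp_rot: [3.096, 0.491, 0.005]
ft_force: [-0.6, 0.2, -0.9]
finger_gap: 1.005
```

```bash
python3 - <<'E'
from h import *
a=[]
for c,(u,v) in(("side",(318,245)),("top",(437,214))):
    p,d=imaging.capture(c); a.append(cv2.resize(p[v-60:v+60,u-60:u+60,::-1],(400,400),interpolation=cv2.INTER_CUBIC))
cv2.imwrite("pics/g1.png",np.hstack(a))
E
```

```text
(no output)
```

View pics/g1.png

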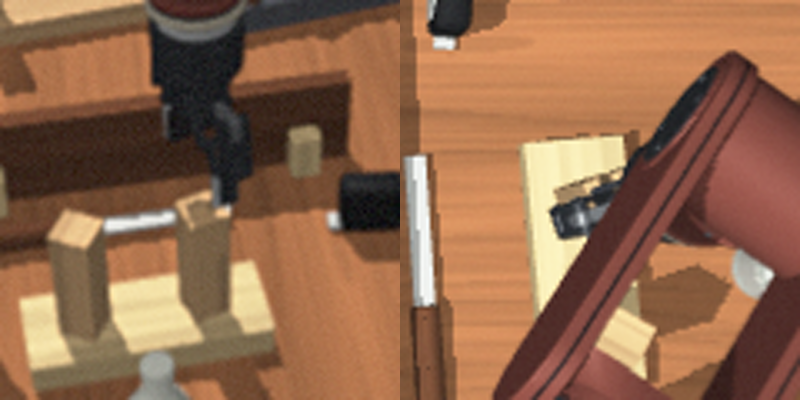

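```bash
python3 - <<'E'
from h import *
P=[(574,-359,195),(559,-313,190),(544,-267,195),(560,-310,150)]
print((proj("side",P)-[258,185])*400/120); print((proj("top",P)-[377,154])*400/120+[400,0])
E
```

```text
[[223.87449405 209.58341407]
 [198.5931523  178.06586966]
 [174.3885713  139.66422554]
 [200.2722126  209.72780836]]
[[686.70015255 173.20677476]
 [625.13186692 193.51026407]
 [566.66218531 213.3664683 ]
 [608.82572663 194.12042662]]
```

Fingers sit either side of the leg as predicted (side view tips at (224,205) and (172,138)). I'll go down and grip.

Request:
{"method": "jog_arm", "body": {
  "rows": [
    {"gripper": 0,"travel": [0.003,0.008,-0.06],"rot": [0,0,0]},
    {"gripper": 0,"travel": [0,0,-0.08],"rot": [0,0,0]},
    {"gripper": 0,"travel": [0,0,-0.08],"rot": [0,0,0]},
    {"gripper": 0,"travel": [0,0,-0.07],"rot": [0,0,0]},
    {"gripper": 0,"travel": [0,0,-0.01],"rot": [0,0,0]}
  ]
}}

```text
time: 2.9
eef_pos: [564.6, -319.6, 108.3]
tcp_rot: [3.08, 0.48, 0.03]
ft_force: [0.7, 0.4, -0.8]
finger_gap: 1.0
```

Request:
{"method": "jog_arm", "body": {
  "rows": [
    {"gripper": 0,"travel": [0,0,0],"rot": [0,0,0]},
    {"gripper": 0,"travel": [0,0,0],"rot": [0,0,0]}
  ]
}}

```text
time: 3.1
eef_pos: [565.4, -321.5, 111.4]
tcp_rot: [3.078, 0.478, 0.033]
ft_force: [0.1, 0.4, 1.1]
finger_gap: 0.998
```

```bash
cat > s.py <<'E'
import sys,numpy as np
from rig import readout
from scipy.spatial.transform import Rotation as R
# args: target yaw(deg) of tool y
s=readout.sense(); T=R.from_rotvec(s["tcp_rot"]); M=T.as_matrix()
y=np.deg2rad(float(sys.argv[1])); Y=np.array([np.cos(y),np.sin(y),0]); Zd=np.array([0,0,-1.])
G=R.from_matrix(np.c_[np.cross(Y,Zd),Y,Zd])
print("t",s["time"],"pos",s["eef_pos"].round(2),"tool z",M[:,2].round(4),"y yaw",np.rad2deg(np.arctan2(M[1,1],M[0,1])).round(2))
print("rot cmd",((G*T.inv()).as_rotvec()/(2*np.pi)).round(4),"F",s["ft_force"].round(1),"M",s["moment"].round(2),"gap",round(s["finger_gap"],3),"q",s["joints"].round(3))
E
python3 s.py -71.8
```

```text
t 3.1 pos [ 565.38 -321.46  111.42] tool z [ 0.0252 -0.0228 -0.9994] y yaw -72.37
rot cmd [0.0036 0.004  0.0015] F [0.1 0.4 1.1] M [ 0.   -0.01 -0.02] gap 0.998 q [-0.636  0.36   1.59  -0.004  1.158  0.628]
```

Request:
{"method": "jog_arm", "body": {
  "rows": [
    {"gripper": 0,"travel": [-0.02,0.036,0],"rot": [0.0036,0.004,0.0015]},
    {"gripper": 0,"travel": [0,0,-0.03],"rot": [0,0,0]},
    {"gripper": 0,"travel": [0,0,0],"rot": [0,0,0]}
  ]
}}

```text
time: 3.4
eef_pos: [561.7, -313.0, 107.3]
tcp_rot: [3.096, 0.495, 0.009]
ft_force: [-0.1, -0.2, -0.2]
finger_gap: 1.005
```

```bash
python3 s.py -71.8
```

```text
t 3.4 pos [ 561.75 -313.03  107.33] tool z [ 0.0066 -0.0049 -1.    ] y yaw -71.84
rot cmd [0.0008 0.001  0.0001] F [-0.1 -0.2 -0.2] M [-0.01 -0.03  0.06] gap 1.005 q [-0.631  0.367  1.589 -0.     1.178  0.623]
```

Request:
{"method": "jog_arm", "body": {
  "rows": [
    {"gripper": 0,"travel": [-0.006,0.008,-0.035],"rot": [0.0008,0.001,0]},
    {"gripper": 0,"travel": [0,0,0],"rot": [0.0003,0.0003,0]}
  ]
}}

```text
time: 3.6
eef_pos: [560.4, -311.2, 97.0]
tcp_rot: [-3.102, -0.495, -0.0]
ft_force: [-0.3, 0.4, -1.0]
finger_gap: 0.997
```

```bash
python3 s.py -71.8
```

```text
t 3.6 pos [ 560.44 -311.16   97.  ] tool z [-1.e-04  8.e-04 -1.e+00] y yaw -71.86
rot cmd [-0.0001 -0.      0.0002] F [-0.3  0.4 -1. ] M [-0.05  0.   -0.01] gap 0.997 q [-6.300e-01  3.800e-01  1.592e+00  1.000e-03  1.170e+00  6.240e-01]
```

Request:
{"method": "jog_arm", "body": {
  "rows": [
    {"gripper": 255,"travel": [0,0,0],"rot": [0,0,0]},
    {"gripper": 255,"travel": [0,0,0],"rot": [0,0,0]},
    {"gripper": 255,"travel": [0,0,0],"rot": [0,0,0]},
    {"gripper": 255,"travel": [0,0,0],"rot": [0,0,0]},
    {"gripper": 255,"travel": [0,0,0],"rot": [0,0,0]},
    {"gripper": 255,"travel": [0,0,0],"rot": [0,0,0]},
    {"gripper": 255,"travel": [0,0,0],"rot": [0,0,0]},
    {"gripper": 255,"travel": [0,0,0],"rot": [0,0,0]}
  ]
}}

```text
time: 4.4
eef_pos: [560.5, -311.4, 96.6]
tcp_rot: [-3.102, -0.495, 0.0]
ft_force: [0.6, 0.3, -1.0]
finger_gap: 0.412
```

```bash
python3 s.py -71.8
```

```text
t 4.4 pos [ 560.46 -311.4    96.63] tool z [-2.e-04  7.e-04 -1.e+00] y yaw -71.87
rot cmd [-0.0001 -0.      0.0002] F [ 0.6  0.3 -1. ] M [-0.02 -0.04  0.08] gap 0.412 q [-0.63   0.381  1.592  0.     1.169  0.624]
```

Request:
{"method": "jog_arm", "body": {
  "rows": [
    {"gripper": 255,"travel": [0,0,0.04],"rot": [0,0,0]},
    {"gripper": 255,"travel": [0,0,0.06],"rot": [0,0,0]},
    {"gripper": 255,"travel": [0,0,0.07],"rot": [0,0,0]},
    {"gripper": 255,"travel": [0,0,0.07],"rot": [0,0,0]},
    {"gripper": 255,"travel": [0,0,0.07],"rot": [0,0,0]},
    {"gripper": 255,"travel": [0,0,0.07],"rot": [0,0,0]},
    {"gripper": 255,"travel": [0,0,0.07],"rot": [0,0,0]},
    {"gripper": 255,"travel": [0,0,0.07],"rot": [0,0,0]},
    {"gripper": 255,"travel": [0,0,0.04],"rot": [0,0,0]},
    {"gripper": 255,"travel": [0,0,0],"rot": [0,0,0]}
  ]
}}

```text
time: 5.4
eef_pos: [559.0, -310.3, 278.0]
tcp_rot: [3.102, 0.495, 0.002]
ft_force: [-0.1, 0.4, -0.7]
finger_gap: 0.415
```

```bash
python3 s.py -71.8
```

```text
t 5.4 pos [ 559.04 -310.31  277.96] tool z [ 1.2e-03 -4.0e-04 -1.0e+00] y yaw -71.86
rot cmd [0.0001 0.0002 0.0002] F [-0.1  0.4 -0.7] M [-0.07  0.03 -0.06] gap 0.415 q [-0.63   0.228  1.43   0.     1.482  0.624]
```

Request:
{"method": "jog_arm", "body": {
  "rows": [
    {"gripper": 255,"travel": [-0.004,0.06,0],"rot": [0,0,0.01]},
    {"gripper": 255,"travel": [-0.008,0.12,0],"rot": [0,0,0.018]},
    {"gripper": 255,"travel": [-0.008,0.12,0],"rot": [0,0,0.018]},
    {"gripper": 255,"travel": [-0.008,0.12,0],"rot": [0,0,0.018]},
    {"gripper": 255,"travel": [-0.008,0.12,0],"rot": [0,0,0.018]},
    {"gripper": 255,"travel": [-0.008,0.12,0],"rot": [0,0,0.018]},
    {"gripper": 255,"travel": [-0.008,0.12,0],"rot": [0,0,0.018]},
    {"gripper": 255,"travel": [-0.008,0.12,0],"rot": [0,0,0.018]},
    {"gripper": 255,"travel": [-0.008,0.12,0],"rot": [0,0,0.018]},
    {"gripper": 255,"travel": [-0.006,0.12,0],"rot": [0,0,0.018]},
    {"gripper": 255,"travel": [0,0.1,0],"rot": [0,0,0.01]},
    {"gripper": 255,"travel": [0,0,0],"rot": [0,0,0]}
  ]
}}

```text
time: 6.6
eef_pos: [527.2, 75.3, 264.8]
tcp_rot: [-2.287, -2.139, 0.017]
ft_force: [-0.1, -1.3, -1.2]
finger_gap: 0.418
```

```bash
python3 s.py 7.0
```

```text
t 6.6 pos [527.16  75.32 264.79] tool z [-1.490e-02 -2.000e-04 -9.999e-01] y yaw -3.83
rot cmd [ 0.0003 -0.0024  0.0301] F [-0.1 -1.3 -1.2] M [-0.04 -0.    0.02] gap 0.418 q [-0.006 -0.011  1.713 -0.     1.454  0.061]
```

Over the drawer front, still above it by ~75 mm. Continue to above the mortise, ~120 mm more in y.

Request:
{"method": "jog_arm", "body": {
  "rows": [
    {"gripper": 255,"travel": [0,0.06,0],"rot": [0.0003,-0.0024,0.01]},
    {"gripper": 255,"travel": [0,0.09,0],"rot": [0,0,0.01]},
    {"gripper": 255,"travel": [0,0.1,0],"rot": [0,0,0.01]},
    {"gripper": 255,"travel": [0,0.09,0],"rot": [0,0,0]},
    {"gripper": 255,"travel": [0,0.04,0],"rot": [0,0,0]},
    {"gripper": 255,"travel": [0,0,0],"rot": [0,0,0]}
  ]
}}

```text
time: 7.2
eef_pos: [524.6, 190.2, 258.8]
tcp_rot: [-2.076, -2.353, 0.011]
ft_force: [-0.3, 0.2, -1.3]
finger_gap: 0.415
```

```bash
python3 s.py 7.0
```

```text
t 7.2 pos [524.59 190.18 258.76] tool z [-0.0076 -0.0028 -1.    ] y yaw 7.17
rot cmd [ 0.0005 -0.0012 -0.0005] F [-0.3  0.2 -1.3] M [-0.02  0.03 -0.  ] gap 0.415 q [ 2.070e-01  5.000e-02  1.663e+00 -1.000e-03  1.437e+00  8.200e-02]
```

Request:
{"method": "jog_arm", "body": {
  "rows": [
    {"gripper": 255,"travel": [0.009,0.017,-0.04],"rot": [0.0005,-0.0012,-0.0005]},
    {"gripper": 255,"travel": [0,0,-0.05],"rot": [0,0,0]},
    {"gripper": 255,"travel": [0,0,-0.05],"rot": [0,0,0]},
    {"gripper": 255,"travel": [0,0,-0.05],"rot": [0,0,0]},
    {"gripper": 255,"travel": [0,0,-0.02],"rot": [0,0,0]},
    {"gripper": 255,"travel": [0,0,0],"rot": [0,0,0]}
  ]
}}

```text
time: 7.8
eef_pos: [526.7, 189.4, 189.3]
tcp_rot: [-2.087, -2.347, 0.008]
ft_force: [0.5, -0.2, -1.4]
finger_gap: 0.413
```

```bash
python3 s.py 7.0; python3 - <<'E'
from h import *
a=[]
for c,(u,v) in(("side",(290,160)),("top",(245,240))):
    p,d=imaging.capture(c); np.savez(c+"1.npz",p=p,d=d); a.append(cv2.resize(p[v-50:v+50,u-50:u+50,::-1],(400,400),interpolation=cv2.INTER_CUBIC))
cv2.imwrite("pics/g2.png",np.hstack(a))
E
```

```text
t 7.8 pos [526.67 189.36 189.3 ] tool z [-0.0039 -0.0036 -1.    ] y yaw 6.71
rot cmd [ 0.0006 -0.0006  0.0008] F [ 0.5 -0.2 -1.4] M [ 0.02 -0.03  0.06] gap 0.413 q [ 0.206  0.103  1.74  -0.003  1.304  0.089]
```

View pics/g2.png

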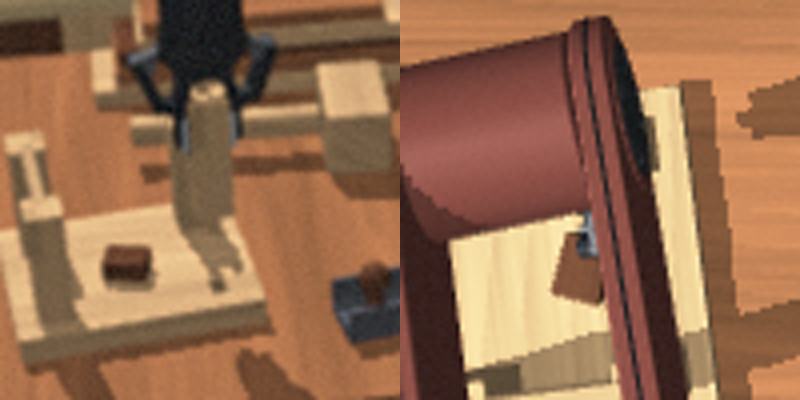

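Request:
{"method": "jog_arm", "body": {
  "rows": [
    {"gripper": 255,"travel": [0.002,0.018,-0.02],"rot": [0.0006,-0.0006,0.0008]},
    {"gripper": 255,"travel": [0,0,-0.04],"rot": [0,0,0]},
    {"gripper": 255,"travel": [0,0,-0.04],"rot": [0,0,0]},
    {"gripper": 255,"travel": [0,0,-0.03],"rot": [0,0,0]},
    {"gripper": 255,"travel": [0,0,0],"rot": [0,0,0]}
  ]
}}

```text
time: 8.4
eef_pos: [529.0, 196.2, 150.2]
tcp_rot: [2.078, 2.352, 0.008]
ft_force: [-0.0, 0.7, -1.9]
finger_gap: 0.416
```

```bash
python3 s.py 7.0
```

```text
t 8.4 pos [528.98 196.17 150.2 ] tool z [ 0.0056  0.0018 -1.    ] y yaw 7.08
rot cmd [-0.0003  0.0009 -0.0002] F [-0.   0.7 -1.9] M [-0.01  0.03  0.03] gap 0.416 q [2.150e-01 1.440e-01 1.772e+00 1.000e-03 1.220e+00 9.100e-02]
```

Request:
{"method": "jog_arm", "body": {
  "rows": [
    {"gripper": 255,"travel": [-0.007,-0.005,-0.03],"rot": [-0.0003,0.0009,-0.0002]},
    {"gripper": 255,"travel": [0,0,-0.025],"rot": [0,0,0]},
    {"gripper": 255,"travel": [0,0,0],"rot": [0,0,0]}
  ]
}}

```text
time: 8.7
eef_pos: [526.5, 194.5, 132.0]
tcp_rot: [-2.081, -2.353, 0.002]
ft_force: [-0.4, -0.1, -1.0]
finger_gap: 0.418
```

```bash
python3 s.py 7.0; python3 - <<'E'
from h import *
ps=[];ds=[]
for i in range(6):
    p,d=imaging.capture("side"); ps.append(p.astype(float)); ds.append(d)
p=np.mean(ps,0).astype(np.uint8); d=np.median(ds,0); np.savez("side2.npz",p=p,d=d)
P=[(527,195,28)]; u,v=proj("side",P)[0].round().astype(int); print(u,v)
u0,v0=u-40,v-60
cv2.imwrite("pics/g3.png",cv2.resize(p[v0:v0+75,u0:u0+75,::-1],(600,600),interpolation=cv2.INTER_CUBIC)); print(u0,v0)
E
```

```text
t 8.7 pos [526.49 194.49 131.96] tool z [-1.1e-03 -5.0e-04 -1.0e+00] y yaw 7.0
rot cmd [ 0.0001 -0.0002 -0.    ] F [-0.4 -0.1 -1. ] M [ 0.04 -0.01  0.04] gap 0.418 q [ 0.213  0.163  1.787 -0.     1.193  0.091]
293 182
253 122
```

View pics/g3.png

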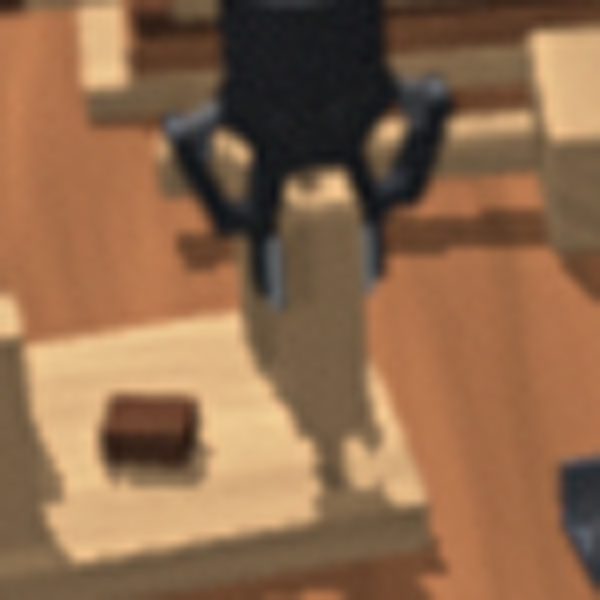

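```bash
cat > ov.py <<'E'
from h import *
def boxc(c,yaw,lo,hi):
    a=np.deg2rad(yaw); R=np.array([[np.cos(a),-np.sin(a),0],[np.sin(a),np.cos(a),0],[0,0,1]])
    return np.array([[x,y,z] for z in(lo[2],hi[2]) for x,y in((lo[0],lo[1]),(hi[0],lo[1]),(hi[0],hi[1]),(lo[0],hi[1]))])@R.T+c
E_=[(0,1),(1,2),(2,3),(3,0),(4,5),(5,6),(6,7),(7,4),(0,4),(1,5),(2,6),(3,7)]
def draw(img,P,col,s,u0,v0,cam="side"):
    q=(proj(cam,P)-[u0,v0]+.5)*s-.5
    for a,b in E_: cv2.line(img,*[tuple(int(k) for k in (q[i]*16).round()) for i in(a,b)],col,1,cv2.LINE_AA,4)
def leg(c,yaw): return boxc(c,yaw,(-6,-11,0),(6,11,22)),boxc(c,yaw,(-18,-18,22),(18,18,142))
def stool(m,yaw):
    a=np.deg2rad(yaw); c=np.array([m[0]-80*np.cos(a)-60*np.sin(a),m[1]-80*np.sin(a)+60*np.cos(a),0])
    L=[boxc(c,yaw,(-120,-95,0),(120,95,28)),boxc(c,yaw,(72.5,-72.5,27.9),(87.5,-47.5,28))]
    return L+[boxc(c,yaw,(x-18,y-18,28),(x+18,y+18,148)) for x,y in((80,60),(-80,-60),(-80,60))]
E
python3 - <<'E'
from ov import *
p=np.load("side2.npz")["p"][:,:,::-1]; u0,v0,s=228,122,8
im=cv2.resize(p[v0:v0+75,u0:u0+100],None,fx=s,fy=s,interpolation=cv2.INTER_CUBIC)
for B in leg((526.5,194.5,43.4),7.0): draw(im,B,(0,255,0),s,u0,v0)
for B in stool((527,194.8),7.0): draw(im,B,(255,255,0),s,u0,v0)
cv2.imwrite("pics/g4.png",im)
E
```

```text
(no output)
```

View pics/g4.png

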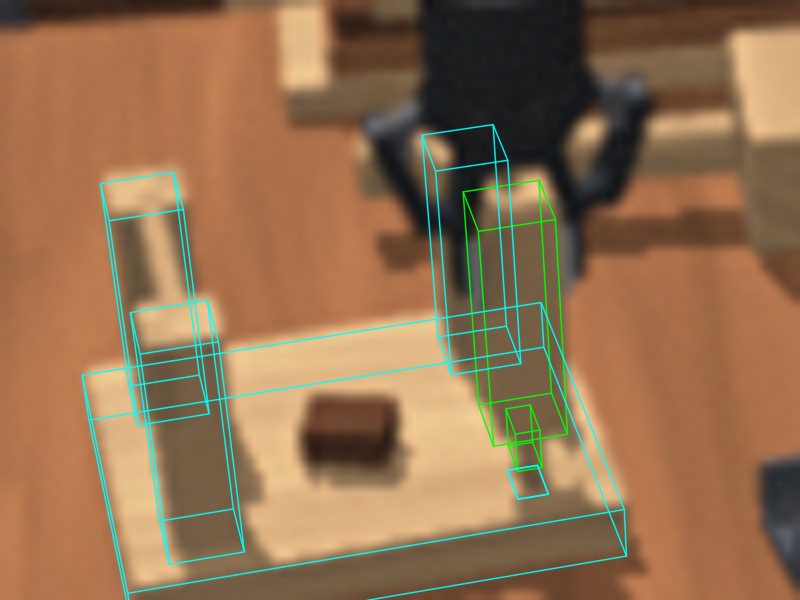

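```bash
cat > fit.py <<'E'
from ov import *
from scipy.optimize import minimize
def fit(cam,p,segs,x0,sig=(2.,1.,.7)):
    """segs(params)-> (n,2,3) world segments; maximise gradient across the projected segments"""
    g=cv2.GaussianBlur(p,(0,0),.01) if 0 else p.astype(np.float32)
    f=np.linspace(.04,.96,40)
    x0=np.array(x0,float); step=np.diag([4,4,2.])
    for s in sig:
        b=cv2.GaussianBlur(g,(0,0),s); gx=cv2.Sobel(b,cv2.CV_32F,1,0); gy=cv2.Sobel(b,cv2.CV_32F,0,1)
        def cost(x):
            S=segs(x); P=S[:,None,0]*(1-f)[None,:,None]+S[:,None,1]*f[None,:,None]
            q=proj(cam,P).reshape(len(S),-1,2); t=q[:,-1]-q[:,0]; n=np.stack([-t[:,1],t[:,0]],1)/np.linalg.norm(t,axis=1)[:,None]
            m=q.astype(np.float32)
            G=np.abs(cv2.remap(gx,m[...,0],m[...,1],1)*n[:,None,:1]+cv2.remap(gy,m[...,0],m[...,1],1)*n[:,None,1:]).max(-1) if gx.ndim==2 else np.abs(cv2.remap(gx,m[...,0],m[...,1],1)*n[:,None,:1]+cv2.remap(gy,m[...,0],m[...,1],1)*n[:,None,1:]).sum(-1)
            L=np.linalg.norm(t,axis=1); return -(np.sqrt(G).mean(1)*L).sum()/L.sum()
        r=minimize(cost,x0,method="Nelder-Mead",options=dict(initial_simplex=np.vstack([x0,x0+step]),xatol=.02,fatol=1e-4)); x0=r.x; step=step*.5
    return x0.round(2),round(-r.fun,2)
def stool_c(m,yaw):
    a=np.deg2rad(yaw); return np.array([m[0]-80*np.cos(a)-60*np.sin(a),m[1]-80*np.sin(a)+60*np.cos(a),0])
def seg(B,pairs): return [B[list(e)] for e in pairs]
TOP=[(4,5),(5,6),(6,7),(7,4)]
def stool_segs(x,parts):
    L=stool(x[:2],x[2]); o=[]
    for i,pr in parts: o+=seg(L[i],pr)
    return np.array(o)
E
python3 - <<'E'
from fit import *
t0=np.load("top0.npz")["p"];s0=np.load("side0.npz")["p"];s2=np.load("side2.npz")["p"]
m0=(527,195,7)
# seat; legs: idx 2=(80,60) 3=(-80,-60) 4=(-80,60)
for nm,parts in(("all",[(0,TOP),(1,TOP),(2,TOP),(3,TOP[:2])]),("seat",[(0,TOP)]),("mortise",[(1,TOP)]),("legtop",[(2,TOP)])):
    print("top stool",nm,fit("top",t0,lambda x:stool_segs(x,parts),m0))
for nm,parts in(("all",[(0,TOP+[(0,1),(1,5)]),(1,TOP),(2,TOP+[(0,4),(1,5)]),(3,TOP+[(0,4),(1,5)])]),("seat",[(0,TOP[:2]+[(0,1),(1,5)])]),("mortise",[(1,TOP)]),("legs",[(2,TOP+[(0,4),(1,5)]),(3,TOP+[(0,4),(1,5)])])):
    print("side0 stool",nm,fit("side",s0,lambda x:stool_segs(x,parts),m0))
for nm,parts in(("all",[(0,[(4,5),(5,6),(0,1),(1,5)]),(3,TOP+[(0,4),(1,5)])]),("seat",[(0,[(4,5),(5,6),(0,1),(1,5)])])):
    print("side2 stool",nm,fit("side",s2,lambda x:stool_segs(x,parts),m0))
lg=lambda z,pr,tn=[]:(lambda x:np.array(seg(leg((x[0],x[1],z),x[2])[1],pr)+seg(leg((x[0],x[1],z),x[2])[0],tn)))
print("top0 leg",fit("top",t0,lg(8,TOP),(560,-310.5,-72)))
print("top0 leg+side",fit("top",t0,lg(8,TOP+[(0,4),(3,7),(0,3)]),(560,-310.5,-72)))
V=[(0,4),(3,7),(1,5),(2,6)]
print("side0 leg",fit("side",s0,lg(8,TOP+[(0,4),(3,7),(0,3)]),(560,-310.5,-72)))
for z in(43.4,):
    print("side2 leg",fit("side",s2,lg(z,[(0,1),(1,5),(5,6),(4,5),(0,4)]),(526.5,194.5,7)))
    print("side2 leg+ten",fit("side",s2,lg(z,[(0,1),(1,5),(0,4)],[(0,4),(1,5),(0,1)]),(526.5,194.5,7)))
E
```

```text
top stool all (array([527.21, 195.16,   7.18]), np.float64(22.64))
top stool seat (array([527.11, 194.93,   7.23]), np.float64(23.16))
top stool mortise (array([526.75, 200.34,   7.4 ]), np.float64(20.57))
top stool legtop (array([516.27, 193.86,   2.56]), np.float64(17.88))
side0 stool all (array([529.44, 200.96,   7.19]), np.float64(19.93))
side0 stool seat (array([531.29, 200.96,   7.59]), np.float64(18.82))
side0 stool mortise (array([529.49, 200.26,  -3.44]), np.float64(22.7))
side0 stool legs (array([528.78, 200.63,   7.32]), np.float64(21.29))
side2 stool all (array([529.87, 198.87,   6.52]), np.float64(19.19))
side2 stool seat (array([531.96, 200.68,   7.24]), np.float64(17.2))Traceback (most recent call last):
  File "<stdin>", line 12, in <module>
  File "fit.py", line 16, in fit
    r=minimize(cost,x0,method="Nelder-Mead",options=dict(initial_simplex=np.vstack([x0,x0+step]),xatol=.02,fatol=1e-4)); x0=r.x; step=step*.5
    res = _minimize_neldermead(fun, x0, args, callback, bounds=bounds,
                               **options)
    fxcc = func(xcc)
    fx = function(np.copy(x), *(wrapper_args + args))
  File "fit.py", line 12, in cost
    q=proj(cam,P).reshape(len(S),-1,2); t=q[:,-1]-q[:,0]; n=np.stack([-t[:,1],t[:,0]],1)/np.linalg.norm(t,axis=1)[:,None]
      ~~~~^^^^^^^
  File "h.py", line 13, in proj
    K,D,R,t=cam(c)
            ~~~^^^
  File "h.py", line 4, in cam
    q=imaging.camera_params(c); return q["K"],q["dist"],q["R"],q["t"]
ValueError: time passes only in moves, steps and waits
```

```bash
python3 s.py 7.2; sed -i 's/^def cam(c):/import functools\n@functools.lru_cache(None)\ndef cam(c):/' h.py
python3 - <<'E'
from fit import *
t0=np.load("top0.npz")["p"];s0=np.load("side0.npz")["p"];s2=np.load("side2.npz")["p"]
lg=lambda z,pr,tn=[]:(lambda x:np.array(seg(leg((x[0],x[1],z),x[2])[1],pr)+seg(leg((x[0],x[1],z),x[2])[0],tn)))
print("top0 leg",fit("top",t0,lg(8,TOP),(560,-310.5,-72)))
print("top0 leg+side",fit("top",t0,lg(8,TOP+[(2,6),(3,7),(2,3)]),(560,-310.5,-72)))
V=[(1,5),(2,6),(0,4)]
print("side0 leg",fit("side",s0,lg(8,TOP+V),(560,-310.5,-72)))
print("side0 leg",fit("side",s0,lg(8,TOP+V+[(1,2),(0,1)]),(560,-310.5,-72)))
def sd(x,k):  # stand
    return boxc(np.array([x[0],x[1],0]),x[2],(-110,-42.5,0),(110,42.5,30))
for c,im in(("top",t0),("side",s0)): print(c,"stand",fit(c,im,lambda x:np.array(seg(sd(x,0),TOP)),(506,-314,4)))
for z in(43.4,):
    print("side2 leg",fit("side",s2,lg(z,[(0,1),(1,5),(5,6),(4,5),(0,4)]),(528.5,199.5,7)))
    print("side2 leg+ten",fit("side",s2,lg(z,[(0,1),(1,5),(0,4)],[(0,4),(1,5),(0,1)]),(528.5,199.5,7)))
    print("side2 ten",fit("side",s2,lg(z,[(0,1),(1,5)],[(0,4),(1,5),(0,1)]),(528.5,199.5,7)))
u0,v0,s=255,122,10
im=cv2.resize(s2[v0:v0+60,u0:u0+70,::-1],None,fx=s,fy=s,interpolation=cv2.INTER_CUBIC)
for B in leg((528.8,200.3,43.4),7.0): draw(im,B,(0,255,0),s,u0,v0)
for B in stool((529.4,200.7),7.2)[:2]: draw(im,B,(255,255,0),s,u0,v0)
cv2.imwrite("pics/g5.png",im)
E
```

```text
t 9.0 pos [527.7  194.81 133.96] tool z [ 1.9e-03  2.0e-04 -1.0e+00] y yaw 7.01
rot cmd [-0.      0.0003  0.0005] F [-0.6 -1.7 -1.3] M [-0.03  0.05  0.04] gap 0.414 q [ 0.214  0.161  1.785 -0.     1.194  0.091]
top0 leg (array([ 560.99, -310.58,  -71.41]), np.float64(22.52))
top0 leg+side (array([ 560.48, -310.95,  -71.89]), np.float64(23.9))
side0 leg (array([ 561.06, -307.32,  -70.21]), np.float64(20.07))
side0 leg (array([ 561.09, -307.03,  -70.19]), np.float64(20.34))
top stand (array([ 503.15, -316.12,    4.1 ]), np.float64(25.68))
side stand (array([ 506.22, -311.59,    4.25]), np.float64(19.19))
side2 leg (array([528.89, 200.67,   1.68]), np.float64(16.28))
side2 leg+ten (array([531.96, 191.15,  -9.3 ]), np.float64(16.32))
side2 ten (array([532.12, 191.05,  -7.71]), np.float64(18.29))
```

View pics/g5.png

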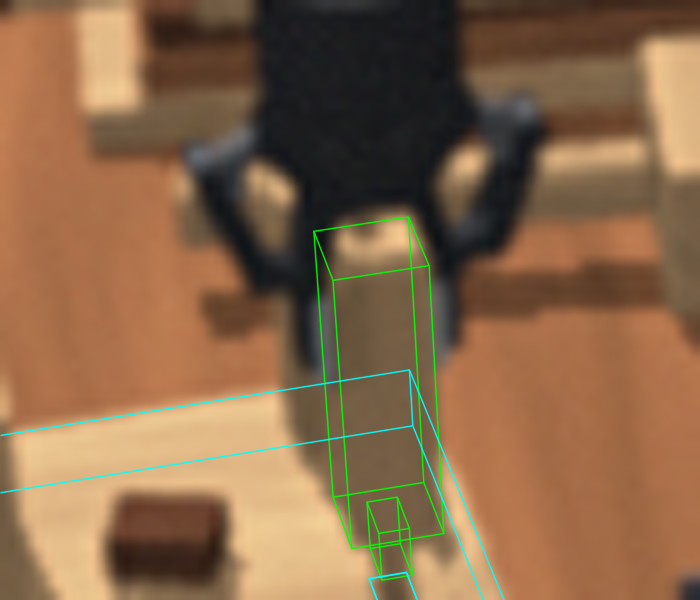

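Request:
{"method": "jog_arm", "body": {
  "rows": [
    {"gripper": 255,"travel": [0,0,-0.025],"rot": [0,0.0003,0.0005]},
    {"gripper": 255,"travel": [0,0,0],"rot": [0,0,0]},
    {"gripper": 255,"travel": [0,0,0],"rot": [0,0,0]},
    {"gripper": 255,"travel": [0,0,0],"rot": [0,0,0]}
  ]
}}

```text
time: 9.4
eef_pos: [528.1, 194.9, 126.4]
tcp_rot: [2.077, 2.356, 0.002]
ft_force: [0.0, 0.4, -0.7]
finger_gap: 0.415
```

```bash
python3 s.py 7.2; python3 - <<'E'
from fit import *
from rig import readout
ps=[]
for i in range(10): ps.append(imaging.capture("side")[0].astype(float))
s3=np.mean(ps,0).astype(np.uint8); np.savez("side3.npz",p=s3)
s=readout.sense(); e=s["eef_pos"]; z=e[2]-88.6; print(e,z)
lg=lambda pr,tn=[]:(lambda x:np.array(seg(leg((x[0],x[1],z),x[2])[1],pr)+seg(leg((x[0],x[1],z),x[2])[0],tn)))
for y0 in(7,): print("leg",fit("side",s3,lg([(0,1),(1,5),(5,6),(4,5),(0,4)]),(529,200.5,y0)))
f=lambda x:lg([(0,1),(1,5),(5,6),(4,5),(0,4)])((x[0],x[1],7.2)); print("leg yaw fixed",fit("side",s3,f,(529,200.5,7)))
u0,v0,sc=270,150,16
im=cv2.resize(s3[v0:v0+37,u0:u0+45,::-1],None,fx=sc,fy=sc,interpolation=cv2.INTER_CUBIC)
im2=im.copy(); im2=cv2.convertScaleAbs(im,alpha=1.3)
for B in stool((529.4,200.8),7.2)[1:2]: draw(im2,B,(255,255,0),sc,u0,v0)
cv2.imwrite("pics/g6.png",im2)
E
python3 s.py 7.2
```

```text
t 9.4 pos [528.1  194.91 126.44] tool z [ 1.e-03  5.e-04 -1.e+00] y yaw 7.2
rot cmd [-0.0001  0.0002 -0.    ] F [ 0.   0.4 -0.7] M [-0.04 -0.03  0.02] gap 0.415 q [0.213 0.171 1.789 0.    1.18  0.087]
[528.26436969 194.96871488 126.64655887] 38.046558867053704
leg (array([530.63, 202.15,   1.74]), np.float64(16.68))
leg yaw fixed (array([529.21, 201.99,   6.87]), np.float64(16.63))
t 9.9 pos [528.26 194.97 126.65] tool z [ 1.5e-03  6.0e-04 -1.0e+00] y yaw 7.21
rot cmd [-0.0001  0.0002 -0.    ] F [ 0.5 -0.5 -0.8] M [-0.01 -0.04 -0.05] gap 0.418 q [0.213 0.171 1.789 0.    1.18  0.087]
```

View pics/g6.png

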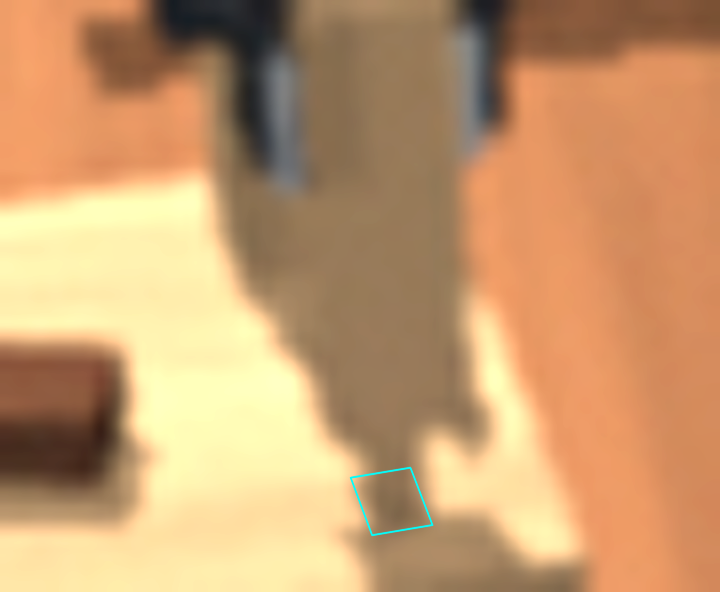

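```bash
python3 - <<'E'
from fit import *
s3=np.load("side3.npz")["p"]
u0,v0,sc=270,150,16
T,S=leg((529.4,200.8,38.05),7.2)
for B in(T,S): print(((proj("side",B)-[u0,v0]+.5)*sc-.5).round()[[0,1,4,5]].tolist())
im=cv2.resize(s3[v0:v0+37,u0:u0+45,::-1],None,fx=sc,fy=sc,interpolation=cv2.INTER_CUBIC)
g=cv2.convertScaleAbs(im,alpha=2.6,beta=-170)
for B in(T,S): draw(g,B,(0,255,0),sc,u0,v0)
cv2.imwrite("pics/g7.png",g)
E
```

```text
[[374.0, 496.0], [423.0, 488.0], [369.0, 422.0], [418.0, 414.0]]
[[326.0, 446.0], [473.0, 422.0], [296.0, 19.0], [450.0, -5.0]]
```

View pics/g7.png

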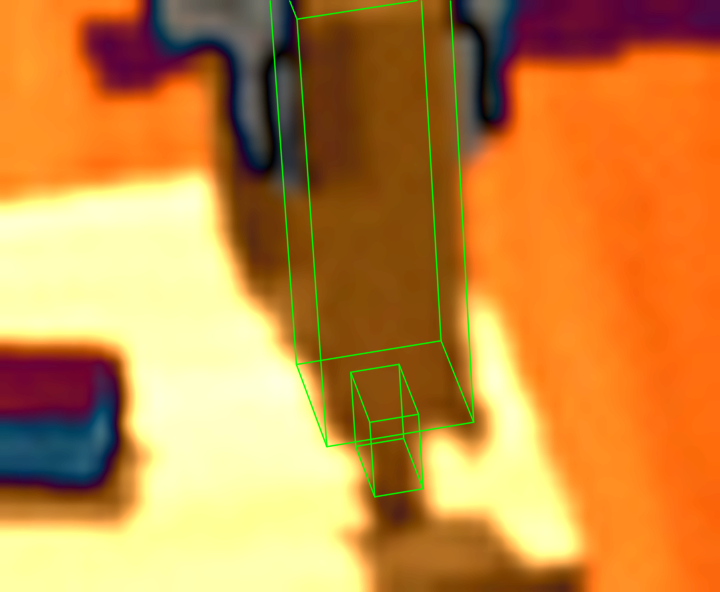

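Request:
{"method": "jog_arm", "body": {
  "rows": [
    {"gripper": 255,"travel": [-0.002,-0.002,0],"rot": [-0.0001,0.0002,0]},
    {"gripper": 255,"travel": [0,0,0],"rot": [0,0,0]},
    {"gripper": 255,"travel": [0,0,0],"rot": [0,0,0]}
  ]
}}

```text
time: 10.2
eef_pos: [527.6, 194.3, 126.6]
tcp_rot: [2.077, 2.357, -0.0]
ft_force: [-0.4, 0.8, -0.7]
finger_gap: 0.42
```

```bash
python3 s.py 7.2; python3 - <<'E'
from fit import *
ps=[imaging.capture("side")[0].astype(float) for i in range(6)]
for n in("offcut","chisel","stand"): look_for(n,"side")
E
python3 s.py 7.2
```

```text
t 10.2 pos [527.57 194.31 126.65] tool z [ 1.e-04 -1.e-04 -1.e+00] y yaw 7.21
rot cmd [ 0.  0. -0.] F [-0.4  0.8 -0.7] M [ 0.02  0.03 -0.02] gap 0.42 q [ 0.213  0.17   1.789 -0.     1.182  0.087]
t 10.5 pos [527.57 194.29 126.63] tool z [ 0.e+00 -1.e-04 -1.e+00] y yaw 7.21
rot cmd [ 0.  0. -0.] F [-0.4  0.8 -1.5] M [-0.02 -0.03  0.05] gap 0.415 q [ 0.213  0.17   1.789 -0.     1.182  0.087]Traceback (most recent call last):
  File "<stdin>", line 3, in <module>
NameError: name 'look_for' is not defined
```

```bash
python3 - <<'E'
from h import *
from rig import workorder, readout
p,d=imaging.capture("side"); p0=np.load("side0.npz")["p"]
D=np.abs(p.astype(int)-p0).sum(2)
for n,(a,b,e,f) in dict(blank=(270,292,248,285),offcut=(264,282,168,182),glue=(295,320,290,335),plane=(323,386,160,195),tape=(358,382,235,255)).items(): print(n,np.median(D[e:f,a:b]),np.percentile(D[e:f,a:b],95))
a=readout.sense(); print(a["eef_pos"],a["finger_gap"],np.abs(a["qvel"]).max())
workorder.job_done()
E
```

```text
blank 9.0 237.0
offcut 6.0 18.0
glue 6.0 17.0
plane 7.0 20.0
tape 10.0 31.049999999999955
[527.59195944 194.31294507 126.67025639] 0.41256201226508804 0.0021346892969945947
the job is handed in; nothing more can be done
```

The leg is gripped and held steady above the empty mortise, and I've handed the job in at about 10.6 s of the 51 s allowed. I took it from the stand, carried it over the drawer front with roughly 75 mm to spare, and turned it so its slot faces the fitted slotted leg.

**Last checks**
- **Height:** the tenon's lower end works out at 38 mm above the bench, so 10 mm above the mortise. This comes from the arm's position and where I gripped the leg.
- **Upright and square:** tool tilt is under 0.001 rad. Its yaw is 7.2°, matching the stool's fitted 7.2°.
- **Holding:** the gripper opening of 0.41 matches the 36 mm shaft. The arm is at rest and the wrist force stayed under about 2.5 N in every reading.
- **Centring:** about 1 mm. The arm hides the leg from the top camera, so I checked it against a leg model in the side view before a last shift of under 1 mm. I did not re-fit it after that shift.

**Disagreements**
- **Cameras:** the two cameras placed the stool 2 mm apart in x and 6 mm in y, so I compared the leg and stool within one camera at a time. The resulting targets differed by about 1 mm, and I stopped between them.
- **Leg yaw from the image:** the free side-view fit gave 1.7° instead of 7.2°. I did not trust it, because the fingers and shadow blur the leg's edges there.
- **Bystanders:** before-and-after pictures show no change at the off-cut, glue bottle, plane or tape measure. I did not check the chisel or mallet.
- **Blank leg:** most of its area is also unchanged, but part of the region differs. I put that down to the slotted leg and its shadow being gone, and did not check further.

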